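# Clip the tall heatsink onto the amplifier module

## Robot

A 7-joint arm with a two-finger parallel gripper is mounted at the origin on the work surface. World frame = base frame: x ahead of the robot, y to its left, z up, the work surface at z = 0. Lengths are in mm, angles in rad, forces in N, time in s.
With the tool pointing down it reaches from about 400 to 875 mm from the base axis. Payload 4.4 kg.
Tool frame: the origin (TCP) lies at the very end of the fingers, on their centre line; the grasp point (between the pads) lies 19 mm behind it; y points along the fingers, x is the direction in which the jaws open and shut, and the axes are right-handed (so a half turn about y gives the same grasp; the last joint's range is limited). The gripper opens to 85 mm and grips with 20 to 120 N. Pads are 22 mm wide; open, the fingers measure 114 mm over their backs; the gripper's body (76 mm by 85 mm) begins 54 mm behind the grasp point. The pads swing forward as they close: fully open they stand 13 mm farther back than shut.
Start: joints at [1.153, 0.628, 0.038, 1.517, -0.027, 0.996, -0.02], TCP at [224.01, -610.194, 231.313] pointing down, gripper open.
Joint ranges: [-3.06, 3.06], [-0.37, 2.12], [-1.25, 1.32], [0.18, 2.47], [-1.1, 4.24], [0.23, 1.98], [-2.94, 2.94]. Speed limits (rad/s): [2.57, 2.57, 3.14, 3.14, 3.14, 3.14, 3.14].

## Interface

Orientations are given as [roll, pitch, yaw] about the fixed x, y, z axes, in that order (R = Rz(yaw) Ry(pitch) Rx(roll)).
In Python, from cell import readout, eyes, finish_job gives the robot as it stands. The module is installed in compiled form; this text tells all that it offers.
- The arm moves only by the tool apply_moves, never from a script. Its argument "commands" is a list that holds one entry, the list of rows, each a list of 6 numbers: the shift along the tool's x, y, z in units of 0.04 m (1.0 is 0.04 m), then the turn, a rotation vector about the tool's x, y, z in units of 5 degrees (1.0 is 5 degrees). A call has 1 to 8 rows; each row shifts and turns the pose as measured when the row begins, along the tool's axes as they then stand; what a row does not reach is not made up. A row lasts 1/12 s, in which the tool goes at most 41.7 mm and 7.16 degrees, less where a joint would pass 70% of its speed; a pose out of reach is approached as far as the arm can. A call with a number of a shift or a turn outside -1 to 1 is refused whole. A call with a gripper value outside its range is refused whole. "claw" is the finger opening in mm, from 0 to 85.4, set as the call begins (left out, the last holds). The fingers move at their own pace and stop on an object; the grip force is fixed at half the most. Time passes only in rows, so rows that do not move let the fingers close. It gives the time, the measured TCP pose, the force and the opening at its end, in the units of the state.
- readout.read_state(): the state, without advancing time (a new reading comes with each control period).
- eyes.get_image(name): name is "scene" or "top" or "wrist"; returns a dict with "image" (480x640x3 uint8, red, green, blue), "mtx" (3x3 intrinsics, pixels), "rvec" (rotation vector, rad) and "tvec" (3), from world to camera coordinates, as OpenCV has them. Camera axes: x right, y down, z forward; pixel columns grow to the right and rows downward; lengths in mm; the calibration is good to about 2 mm. The wrist camera is an equidistant fisheye: a pixel r from the principal point sees the ray r / f radians off the axis. A picture is of the moment at which its call begins. There is no depth.
- finish_job(): hands the job in, once; it reports no verdict.
The state is a dict: "clock": time; "qpos": joint angles; "qd": joint speeds; "tau": joint torques, N m; "eef_pos": TCP position; "tool_rot": TCP orientation; "force": force on the tool from outside, world axes, zero at the start; "torque": the same for the moment, N m; "width": finger opening in mm.
Only numpy, scipy, OpenCV 4.12 (cv2) and the standard library are available. Lean on these libraries where they do the work, as an engineer would, in place of code of your own. Each camera call takes 0.05 s, during which the arm holds its last target. There are 200 camera calls.

## Task

Pick up the tall finned heatsink whose foot has a lip on two sides, hold it over the black clip bracket in the middle of the amplifier module with one lip facing each spring hook, and push it straight down until both hooks click over the lips and it sits fully home and level. Then let go of it. Do not drop it, and leave the low heatsink and the loose glass tube standing where they are.

Things in the scene. Friction and masses are not known exactly. Their poses are not given: they have to be found in the camera images.
- heatsink_mid (a point): Centre of the tall aluminium heatsink, loose, standing fins up, 60 mm tall; origin 30 mm above its underside, z up. Six upright fins: stack 43 mm along x, 48 mm along y; grip it across x on the flat outer fins (43 mm, flush with the foot). Foot 6 mm thick, 43 mm (x) by 64 mm (y): 8 mm lips stick out at +y and -y. About 180 g. Half a turn about z is alike.
- bracket_seat (a point): Middle of the fixed bracket's seat, 25 mm above the desk, z up; the heatsink's underside rests here, lips to +y and -y. Sprung hooks at +y and -y, 20 mm wide, rise 41 mm above it: 83 mm apart at the flared top, 55 mm at the noses; they guide a foot up to 8 mm off. Push of 3 to 10 N over the last 20 mm. x sides free for fingers. Module 160 (x) by 150 mm (y), 17 mm high; corner parts 33 mm.
- low_sink_mid (a point): Centre of the low aluminium heatsink, a loose bystander: 50 mm along x, 36 mm along y, 30 mm tall, five thick fins, no lips; origin 15 mm above its underside. It does not fit the hooks.
- tube_mid (a point): Centre of the loose squat glass output tube, a bystander: 36 mm diameter, 65 mm tall, upright on its black base; origin 32 mm above its underside, z up. (A second tube in a black socket, a chrome knob and a stand of boards are fixed near the desk's far edge, beyond the work.)
Not all that is in view belongs to the job. What is shaped like the part that bears heatsink_mid but yellow is not meant.

How it is judged (in metres and radians):
On the way:
1. the tall heatsink is held upright over the bracket, its foot still above the hooks' catching slopes (underside at least 25 mm above the seat, centre within 20 mm sideways) (z of heatsink_mid in the frame of bracket_seat above 0.055 m and horizontal distance between heatsink_mid and bracket_seat below 0.02 m and angle between heatsink_mid's own z axis and vertical below 0.25 rad), for 0.1 s.
At the end, for the whole second after the job is handed in: The tall heatsink is home under both hooks and at rest: centre 27 to 33 mm above the seat point, level within 0.08 rad, within 11 mm sideways of the seat's centre (4 mm along the line from hook to hook, where the hooks centre it), lips facing the hooks within 10 degrees (z of heatsink_mid in the frame of bracket_seat between 0.027 and 0.033 m and horizontal distance between heatsink_mid and bracket_seat below 0.011 m and y of heatsink_mid in the frame of bracket_seat between -0.004 and 0.004 m and angle between heatsink_mid's own z axis and vertical below 0.08 rad and angle between the y axis of heatsink_mid and the y axis of bracket_seat, either way round below 0.17 rad and linear speed of heatsink below 0.02 m/s); the robot touches nothing.
It fails at once if the heatsink is dropped: falls freely faster than 0.35 m/s (contact force between anything else and heatsink below 0.02 N and linear speed of heatsink above 0.35 m/s).
It fails at once if the low heatsink is moved by more than 30 mm (distance of low_sink_mid from where it was at the start of the episode above 0.03 m).
It fails at once if the glass tube is moved by more than 30 mm or tipped over (distance of tube_mid from where it was at the start of the episode above 0.03 m or angle between tube_mid's own z axis and vertical above 0.5 rad).
It also fails if it takes over 45 s, if anything falls off the work surface, if the arm or the gripper's body presses on something with over 40 N, if the wrist force passes 120 N, or if a joint passes its speed limit or range.

## Working session

There is one attempt and no reset: what is moved stays moved. The work goes in short steps, Python scripts to look and compute and a tool call to move; the robot and the scene stay as the last step left them, time stands still between calls to the robot, and variables do not carry over. Pictures are saved under pics/ and viewed, about 8 in all and at most 12, crops included, and the job is handed in when it is done.

Besides the shell and the picture viewer there is one more tool, called after "Request:" as name(argument=value, ...) on one line, values as JSON. apply_moves: Moves the arm, as the interface text tells. Shifts and turns lie within -1 to 1; 1 stands for 0.04 m of shift or 5 degrees of turn. Its arguments: {"type":"object","properties":{"commands":{"type":"array"},"claw":{"type":"number"}},"required":["commands"]}

```bash
mkdir -p pics; python3 - <<'E'
from cell import readout, eyes
import cv2,pickle
print(readout.read_state())
for n in ("scene","top"):
    d=eyes.get_image(n); cv2.imwrite(f"pics/{n}0.png",d["image"][:,:,::-1]); pickle.dump(d,open(f"{n}.pkl","wb")); print(n,d["mtx"],d["rvec"],d["tvec"])
E
```

```text
{'clock': 0.0, 'qpos': array([ 1.15319148,  0.62933127,  0.03841785,  1.51835851, -0.02699557,
        0.99630231, -0.02000245]), 'qd': array([-7.33349131e-04,  1.64397283e-03, -2.12815022e-03,  1.48369171e-03,
        5.53426609e-06,  5.19827646e-04,  3.23220935e-04]), 'tau': array([-5.61645465e-04, -5.63406050e+01,  1.22593280e+00, -1.93440503e+01,
        1.08871562e-02,  1.05068885e-02,  1.09699705e-06]), 'eef_pos': array([ 223.81101869, -609.59227943,  230.40131053]), 'tool_rot': array([-1.57080981,  0.00188217, -1.21897182]), 'force': array([ 1.15655712, -0.95819529, -0.25795061]), 'torque': array([ 0.01750671, -0.01508517,  0.00267411]), 'width': 85.38981423631903}
scene [[496.15910838   0.         324.04616919]
 [  0.         496.15910838 238.14826013]
 [  0.           0.           1.        ]] [ 2.02885622  1.23917944 -0.55059343] [-319.21216305 -268.85910103 1125.5889809 ]
top [[569.47341531   0.         318.88741358]
 [  0.         569.47341531 230.25444954]
 [  0.           0.           1.        ]] [ 2.19727809 -2.13265828  0.12633114] [ 53.12598554 543.6904298  961.80269864]
```

View pics/scene0.png

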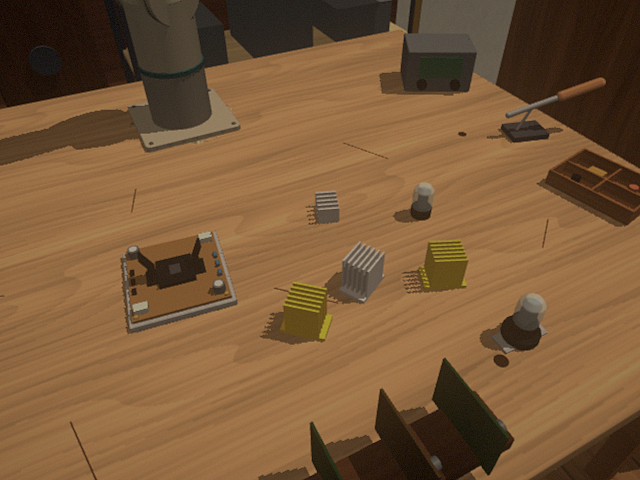

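View pics/top0.png

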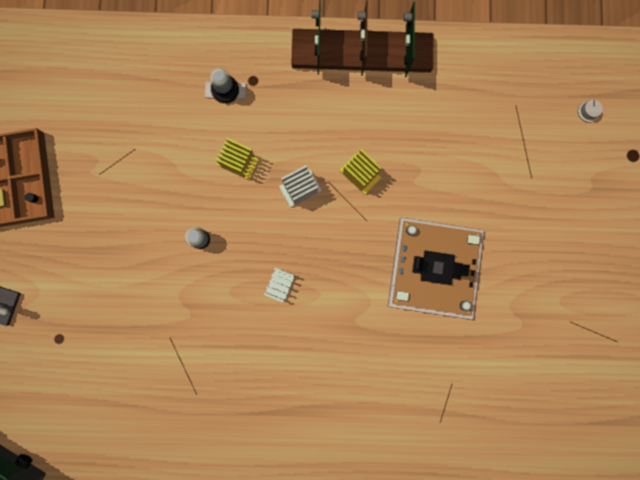

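The top view shows these candidates: a tall grey heatsink at (300,186), a low grey sink at (281,285), and yellow look-alikes at (237,159) and (362,172). The loose tube is at (198,238) and the bracket at (438,268). I choose the tall grey one at (300,186) and will check it in a crop.

```bash
python3 - <<'E'
import cv2,numpy as np
a=cv2.imread("pics/top0.png"); s=cv2.imread("pics/scene0.png")
f=lambda im,x,y,w,h,k:cv2.resize(im[y:y+h,x:x+w],None,fx=k,fy=k,interpolation=cv2.INTER_CUBIC)
A=f(a,260,140,100,75,4);B=f(a,385,210,100,115,4);C=f(s,270,220,100,75,4)
o=np.zeros((600,800,3),np.uint8);o[:300,:400]=A;o[300:600,:400]=C;o[:460,400:]=B
cv2.imwrite("pics/crop1.png",o)
E
```

```text
(no output)
```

View pics/crop1.png

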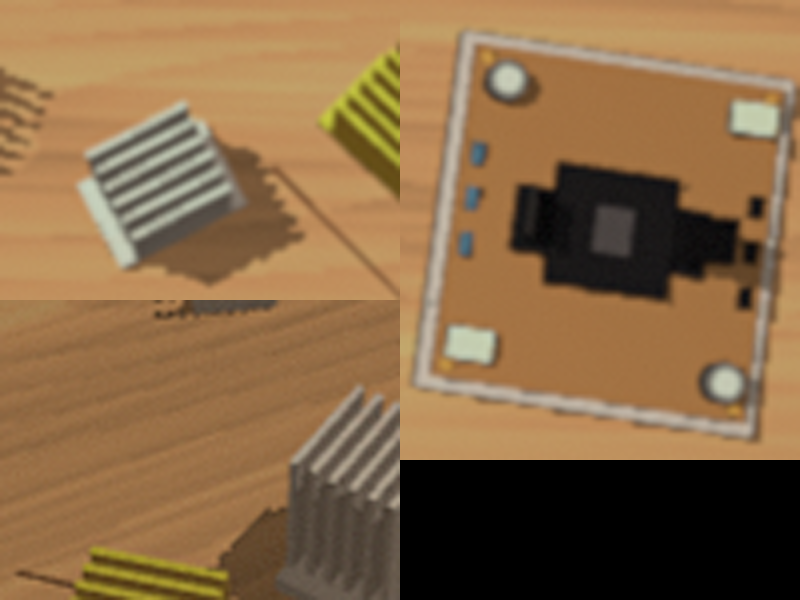

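The crop confirms a grey tall sink with lips at the fins' ends (lip edge at crop (80,183)–(122,268)). The bracket hooks lie at the left and right of the plate, with the grey pad at crop (613,230).

```bash
cat > h.py <<'E'
import numpy as np,cv2,pickle
from scipy.optimize import least_squares
def load(n): return pickle.load(open(n+".pkl","rb"))
def proj(d,P):
    return cv2.projectPoints(np.asarray(P,float),d["rvec"],d["tvec"],d["mtx"],None)[0][:,0]
def ray(d,uv,z):
    R=cv2.Rodrigues(d["rvec"])[0];t=d["tvec"].ravel();c=-R.T@t
    v=R.T@np.linalg.inv(d["mtx"])@np.array([*uv,1.]);return c+v*(z-c[2])/v[2]
def fit(d,P,uv,x0):
    P=np.asarray(P,float);uv=np.asarray(uv,float)
    def W(p):
        c,s=np.cos(p[2]),np.sin(p[2]);return np.c_[p[0]+c*P[:,0]-s*P[:,1],p[1]+s*P[:,0]+c*P[:,1],P[:,2]]
    r=least_squares(lambda p:(proj(d,W(p))-uv).ravel(),x0,x_scale=[100,100,1]);return r.x,r.fun.reshape(-1,2)
E
python3 - <<'E'
from h import *
d=load("top")
a=np.array([[88,156],[186,103],[80,183],[122,268],[244,207]])/4+[260,140]
print("ray sink",ray(d,(300,186),40),"x dir",[ray(d,p,60)for p in a[:2]])
c=ray(d,(300,186),40); v=ray(d,a[1],60)-ray(d,a[0],60); yaw=np.arctan2(v[1],v[0])-np.pi/2
# local: y along v; image is which handed? try both x signs
for s in(1,-1):
    P=[[s*21.5,-24,60],[s*21.5,24,60],[s*21.5,-32,6],[-s*21.5,-32,6],[-s*21.5,32,6]]
    p,r=fit(d,P,a,[c[0],c[1],yaw]);print(s,p,np.degrees(p[2]),r.round(1).tolist())
b=np.array([[462,32],[797,84],[757,438],[413,386]])/4+[385-100,210]
b=np.array([[62,32],[397,84],[357,438],[13,386]])/4+[385,210]
q=[ray(d,x,17) for x in b];print(np.round(q,1),[np.linalg.norm(q[i]-q[(i+1)%4]).round(1) for i in range(4)])
print("mod centre",np.mean(q,0),"pad",ray(d,np.array([213,230])/4+[385,210],25))
v=(q[1]-q[0]+q[2]-q[3]);print("hook dir deg",np.degrees(np.arctan2(v[1],v[0])))
for n,uv,z in(("tube",(198,238),60),("low",(281,285),30),("yelA",(237,157),55),("yelB",(362,171),55)):print(n,ray(d,uv,z))
E
```

```text
ray sink [617.28599354 104.49935276  40.        ] x dir [array([624.64085908, 134.9354455 ,  60.        ]), array([648.97604189,  93.87262184,  60.        ])]
1 [625.12061539 105.80976594  -3.1564043 ] -180.8486450548245 [[2.4, 12.0], [6.0, 26.5], [1.6, 10.5], [-7.7, -34.2], [-2.8, -17.4]]
-1 [618.51543069 104.19968536  -2.64354424] -151.46392775839428 [[-0.3, -0.8], [0.3, 0.1], [-0.5, 0.6], [-0.4, 0.4], [1.0, -0.2]]
[[ 569.6  -74.6   17. ]
 [ 550.9 -223.1   17. ]
 [ 395.5 -205.2   17. ]
 [ 413.5  -55.4   17. ]] [np.float64(149.7), np.float64(156.4), np.float64(151.0), np.float64(157.3)]
mod centre [ 482.3652541  -139.59029621   17.        ] pad [ 483.51050286 -140.37556687   25.        ]
hook dir deg -97.01401364533564
tube [519.24286525 272.70218769  60.        ]
low [445.00873697 131.80974941  30.        ]
yelA [661.79216422 214.15116709  55.        ]
yelB [643.85799063  -1.71837095  55.        ]
```

```bash
cat > plan.py <<'E'
import sys,numpy as np
from cell import readout
from scipy.spatial.transform import Rotation as Ro
s=readout.read_state();p=np.array(s["eef_pos"]);R=Ro.from_euler("xyz",s["tool_rot"])
x,y,z,yaw=map(float,sys.argv[1:5]);n0=int(sys.argv[5]) if len(sys.argv)>5 else 0
T=Ro.from_euler("xyz",[-90,0,yaw],degrees=True);g=np.array([x,y,z])
rv=(R.inv()*T).as_rotvec()
n=max(n0,int(np.ceil(max(np.linalg.norm(g-p)/38,np.degrees(np.linalg.norm(rv))/4.9))))
print("clock",s["clock"],"pos",p.round(1),"rot",np.degrees(s["tool_rot"]).round(1),"F",np.round(s["force"],1),"w",round(s["width"],1),"n",n)
for i in range(n):
    Q=R*Ro.from_rotvec(rv*i/n);d=Q.inv().apply((g-p)/n)/40;print((np.r_[d,np.degrees(rv/n)/5].round(2)+0.).tolist())
E
python3 plan.py 618 104 170 28.5 24
```

```text
clock 0.1 pos [ 223.8 -609.6  230.5] rot [-90.    0.1 -69.8] F [ 0.8 -0.5  0.9] w 85.4 n 24
[-0.56, 0.06, 0.64, 0.0, -0.82, 0.0]
[-0.51, 0.06, 0.68, 0.0, -0.82, 0.0]
[-0.46, 0.06, 0.71, 0.0, -0.82, 0.0]
[-0.41, 0.06, 0.75, 0.0, -0.82, 0.0]
[-0.35, 0.06, 0.77, 0.0, -0.82, 0.0]
[-0.3, 0.06, 0.8, 0.0, -0.82, 0.0]
[-0.24, 0.06, 0.81, 0.0, -0.82, 0.0]
[-0.18, 0.06, 0.83, 0.0, -0.82, 0.0]
[-0.12, 0.06, 0.84, 0.0, -0.82, 0.0]
[-0.06, 0.06, 0.85, 0.0, -0.82, 0.0]
[0.0, 0.06, 0.85, 0.0, -0.82, 0.0]
[0.06, 0.06, 0.85, 0.0, -0.82, 0.0]
[0.12, 0.06, 0.84, 0.0, -0.82, 0.0]
[0.18, 0.06, 0.83, 0.0, -0.82, 0.0]
[0.24, 0.06, 0.81, 0.0, -0.82, 0.0]
[0.3, 0.06, 0.8, 0.0, -0.82, 0.0]
[0.35, 0.06, 0.77, 0.0, -0.82, 0.0]
[0.41, 0.06, 0.74, 0.0, -0.82, 0.0]
[0.46, 0.06, 0.71, 0.0, -0.82, 0.0]
[0.51, 0.06, 0.68, 0.0, -0.82, 0.0]
[0.56, 0.06, 0.64, 0.0, -0.82, 0.0]
[0.6, 0.06, 0.6, 0.0, -0.82, 0.0]
[0.64, 0.06, 0.55, 0.0, -0.82, 0.0]
[0.68, 0.06, 0.51, 0.0, -0.82, 0.0]
```

Request:
apply_moves(commands=[[[-0.56,0.06,0.64,0,-0.82,0],[-0.5,0.06,0.68,0,-0.82,0],[-0.46,0.06,0.7,0,-0.82,0],[-0.4,0.06,0.75,0,-0.82,0],[-0.35,0.06,0.77,0,-0.82,0],[-0.3,0.06,0.8,0,-0.82,0],[-0.24,0.06,0.8,0,-0.82,0],[-0.18,0.06,0.83,0,-0.82,0]]], claw=85)

```text
clock: 0.77
eef_pos: [349.3, -369.9, 206.1]
tool_rot: [-1.577, 0.005, -0.637]
force: [0.7, 0.4, 0.4]
width: 85.0
```

```bash
python3 plan.py 618 104 170 28.5 16
```

```text
clock 0.7667 pos [ 349.3 -369.9  206.1] rot [-90.4   0.3 -36.5] F [0.7 0.4 0.4] w 85.0 n 16
[-0.1, 0.05, 0.85, 0.0, -0.81, -0.01]
[-0.04, 0.05, 0.85, 0.0, -0.81, -0.01]
[0.02, 0.05, 0.85, 0.0, -0.81, -0.01]
[0.08, 0.05, 0.85, 0.0, -0.81, -0.01]
[0.14, 0.05, 0.84, 0.0, -0.81, -0.01]
[0.2, 0.05, 0.83, 0.0, -0.81, -0.01]
[0.26, 0.05, 0.81, 0.0, -0.81, -0.01]
[0.31, 0.05, 0.79, 0.0, -0.81, -0.01]
[0.37, 0.05, 0.77, 0.0, -0.81, -0.01]
[0.42, 0.05, 0.74, 0.0, -0.81, -0.01]
[0.47, 0.05, 0.71, 0.0, -0.81, -0.01]
[0.52, 0.05, 0.67, 0.0, -0.81, -0.01]
[0.57, 0.05, 0.63, 0.0, -0.81, -0.01]
[0.61, 0.06, 0.59, 0.0, -0.81, -0.01]
[0.65, 0.06, 0.55, 0.0, -0.81, -0.01]
[0.69, 0.06, 0.5, 0.0, -0.81, -0.01]
```

Tracking is accurate.

Request:
apply_moves(commands=[[[-0.1,0.05,0.85,0,-0.81,0],[-0.04,0.05,0.85,0,-0.81,0],[0.02,0.05,0.85,0,-0.81,0],[0.08,0.05,0.85,0,-0.81,0],[0.14,0.05,0.84,0,-0.81,0],[0.2,0.05,0.83,0,-0.81,0],[0.26,0.05,0.8,0,-0.81,0],[0.3,0.05,0.79,0,-0.81,0]]])

```text
clock: 1.43
eef_pos: [483.7, -119.1, 186.6]
tool_rot: [-1.572, 0.011, -0.044]
force: [1.3, -0.6, -1.3]
width: 84.9
```

Request:
apply_moves(commands=[[[0.37,0.05,0.77,0,-0.81,0],[0.42,0.05,0.74,0,-0.81,0],[0.47,0.05,0.7,0,-0.81,0],[0.52,0.05,0.67,0,-0.81,0],[0.57,0.05,0.63,0,-0.81,0],[0.6,0.05,0.6,0,-0.81,0],[0.65,0.05,0.55,0,-0.81,0],[0.69,0.05,0.5,0,-0.81,0]]])

```text
clock: 2.1
eef_pos: [611.0, 134.3, 165.5]
tool_rot: [-1.565, 0.015, 0.55]
force: [0.4, -0.7, -0.7]
width: 84.9
```

```bash
python3 plan.py 618 104 130 28.5
```

```text
clock 2.1 pos [611.  134.3 165.5] rot [-89.7   0.9  31.5] F [ 0.4 -0.7 -0.7] w 84.9 n 2
[-0.12, 0.44, -0.37, -0.03, 0.3, -0.09]
[-0.11, 0.44, -0.37, -0.03, 0.3, -0.09]
```

Request:
apply_moves(commands=[[[-0.12,0.3,-0.37,0,0.3,-0.1],[-0.11,0.3,-0.37,0,0.3,-0.1],[0,0,0,0,0,0]]])

```text
clock: 2.35
eef_pos: [620.3, 118.9, 139.4]
tool_rot: [-1.557, -0.01, 0.514]
force: [-0.1, -0.7, -0.4]
width: 84.8
```

```bash
python3 plan.py 618 104 130 28.5; python3 - <<'E'
from h import *
from cell import eyes
d=eyes.get_image("wrist");pickle.dump(d,open("wrist.pkl","wb"));cv2.imwrite("pics/w1.png",d["image"][:,:,::-1]);print(d["mtx"],d["rvec"],d["tvec"])
E
```

```text
clock 2.35 pos [620.3 118.9 139.4] rot [-89.2  -0.6  29.5] F [-0.1 -0.7 -0.4] w 84.8 n 1
[-0.24, 0.23, -0.3, -0.16, 0.19, 0.11]
[[371.64829954   0.         313.45278356]
 [  0.         371.64829954 243.44402438]
 [  0.           0.           1.        ]] [-2.74503964 -0.71931539 -0.1284519 ] [-599.04716508 -200.44680758  225.30632152]
```

View pics/w1.png

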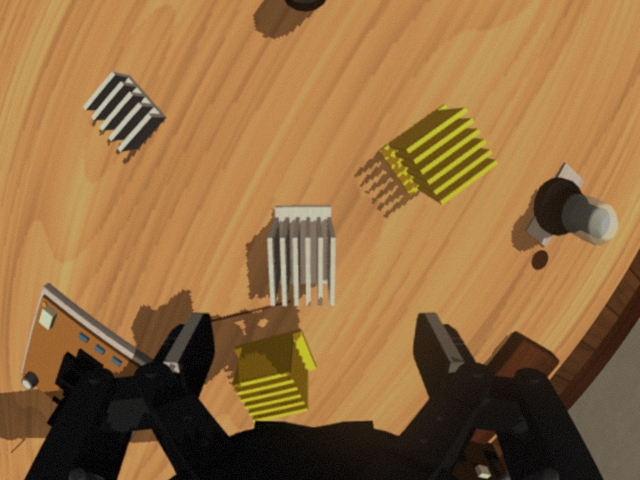

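The wrist view shows the grey sink square to the jaws: fin tips front corners at (269,304) and (335,303), far lip edge (276,207)–(331,206). I'll fit the pose from these.

```bash
cat >> h.py <<'E'
def projf(d,P):
    return cv2.fisheye.projectPoints(np.asarray(P,float).reshape(-1,1,3),np.array(d["rvec"],float).reshape(3,1),np.array(d["tvec"],float).reshape(3,1),d["mtx"],np.zeros(4))[0][:,0]
def fitf(d,P,uv,x0):
    P=np.asarray(P,float);uv=np.asarray(uv,float)
    def W(p):
        c,s=np.cos(p[2]),np.sin(p[2]);return np.c_[p[0]+c*P[:,0]-s*P[:,1],p[1]+s*P[:,0]+c*P[:,1],P[:,2]]
    r=least_squares(lambda p:(projf(d,W(p))-uv).ravel(),x0,x_scale=[100,100,1]);return r.x,r.fun.reshape(-1,2)
E
python3 - <<'E'
from h import *
d=load("wrist");x0=[618,104,np.radians(28.5)]
P=[[-21.5,-24,60],[21.5,-24,60],[-21.5,32,6],[21.5,32,6]]
p,r=fitf(d,P,[[269,304],[335,303],[276,207],[331,206]],x0);print(p[:2],np.degrees(p[2]),r.round(1).tolist())
E
```

```text
[619.08815344 105.74280649] 29.28423948320805 [[1.4, 0.4], [-0.7, 1.5], [-1.1, -1.5], [0.4, -0.6]]
```

```bash
python3 plan.py 618.8 105 100 28.9 2
```

```text
clock 2.4 pos [620.2 120.3 140.4] rot [-89.2  -0.6  29.5] F [-1.1 -0.1 -0.5] w 84.8 n 2
[-0.11, 0.5, -0.17, -0.08, 0.06, 0.06]
[-0.11, 0.5, -0.16, -0.08, 0.06, 0.06]
```

Request:
apply_moves(commands=[[[-0.1,0.5,-0.17,-0.08,0.06,0.06],[-0.1,0.5,-0.17,-0.08,0.06,0.06],[0,0,0,0,0,0]]])

```text
clock: 2.65
eef_pos: [620.5, 106.6, 101.5]
tool_rot: [-1.57, -0.003, 0.506]
force: [-0.6, 0.6, -0.4]
width: 85.1
```

```bash
python3 plan.py 618.8 105 80 28.9 2
```

```text
clock 2.65 pos [620.5 106.6 101.5] rot [-90.   -0.2  29. ] F [-0.6  0.6 -0.4] w 85.1 n 2
[-0.03, 0.27, -0.01, 0.0, 0.01, 0.02]
[-0.03, 0.27, -0.01, 0.0, 0.01, 0.02]
```

Request:
apply_moves(commands=[[[-0.04,0.4,-0.02,0,0,0],[-0.02,0.4,0,0,0,0],[0,0.4,0,0,0,0],[0,0.4,0,0,0,0],[0,0.35,0,0,0,0],[0,0,0,0,0,0]]])

```text
clock: 3.15
eef_pos: [622.1, 109.2, 28.6]
tool_rot: [-1.57, -0.011, 0.508]
force: [-0.4, 0.2, -0.3]
width: 84.8
```

```bash
python3 plan.py 618.8 105 21 28.9 1
```

```text
clock 3.15 pos [622.1 109.2  28.6] rot [-89.9  -0.6  29.1] F [-0.4  0.2 -0.3] w 84.8 n 1
[-0.13, 0.19, -0.05, -0.01, 0.04, 0.13]
```

Request:
apply_moves(commands=[[[-0.13,0.19,-0.05,0,0.04,0.13],[0,0,0,0,0,0]]])

```text
clock: 3.32
eef_pos: [618.9, 105.6, 21.9]
tool_rot: [-1.57, -0.0, 0.505]
force: [-1.2, -0.1, -0.2]
width: 85.4
```

```bash
python3 plan.py 618.8 105 21 28.9 1
```

```text
clock 3.3167 pos [618.9 105.6  21.9] rot [-89.9  -0.   28.9] F [-1.2 -0.1 -0.2] w 85.4 n 1
[-0.01, 0.02, -0.01, -0.01, 0.01, 0.0]
```

Request:
apply_moves(commands=[[[0,0,0,0,0,0],[0,0,0,0,0,0],[0,0,0,0,0,0],[0,0,0,0,0,0],[0,0,0,0,0,0],[0,0,0,0,0,0],[0,0,0,0,0,0],[0,0,0,0,0,0]]], claw=35)

```text
clock: 3.98
eef_pos: [621.1, 106.1, 25.7]
tool_rot: [-1.571, -0.005, 0.504]
force: [0.1, -0.3, -1.4]
width: 42.4
```

Request:
apply_moves(commands=[[[0,0,0,0,0,0],[0,0,0,0,0,0],[0,0,0,0,0,0],[0,0,0,0,0,0]]])

```text
clock: 4.32
eef_pos: [620.6, 105.9, 25.1]
tool_rot: [-1.571, -0.004, 0.504]
force: [-0.2, -0.5, -1.3]
width: 42.8
```

Request:
apply_moves(commands=[[[0,-0.3,0,0,0,0],[0,-0.5,0,0,0,0],[0,-0.6,0,0,0,0],[0,-0.6,0,0,0,0],[0,-0.5,0,0,0,0],[0,-0.3,0,0,0,0],[0,0,0,0,0,0]]])

```text
clock: 4.9
eef_pos: [618.9, 105.9, 145.0]
tool_rot: [-1.57, -0.002, 0.505]
force: [1.0, -0.1, -2.1]
width: 42.5
```

```bash
python3 plan.py 483 -140 145 -7 14; python3 - <<'E'
from h import *
from cell import eyes
d=eyes.get_image("wrist");pickle.dump(d,open("wrist2.pkl","wb"));cv2.imwrite("pics/w2.png",d["image"][:,:,::-1])
E
```

```text
clock 4.9 pos [618.9 105.9 145. ] rot [-89.9  -0.1  29. ] F [ 1.  -0.1 -2.1] w 42.5 n 14
[-0.43, 0.0, -0.27, 0.0, 0.51, 0.0]
[-0.41, 0.0, -0.29, 0.0, 0.51, 0.0]
[-0.4, 0.0, -0.3, 0.0, 0.51, 0.0]
[-0.39, 0.0, -0.32, 0.0, 0.51, 0.0]
[-0.37, 0.0, -0.34, 0.0, 0.51, 0.0]
[-0.36, 0.0, -0.35, 0.0, 0.51, 0.0]
[-0.34, 0.0, -0.37, 0.0, 0.51, 0.0]
[-0.32, 0.0, -0.38, 0.0, 0.51, 0.0]
[-0.3, 0.0, -0.4, 0.0, 0.51, 0.0]
[-0.29, 0.0, -0.41, 0.0, 0.51, 0.0]
[-0.27, 0.0, -0.42, 0.0, 0.51, 0.0]
[-0.25, 0.0, -0.44, 0.0, 0.51, 0.0]
[-0.23, 0.0, -0.45, 0.0, 0.51, 0.0]
[-0.21, 0.0, -0.46, 0.0, 0.51, 0.0]
```

View pics/w2.png

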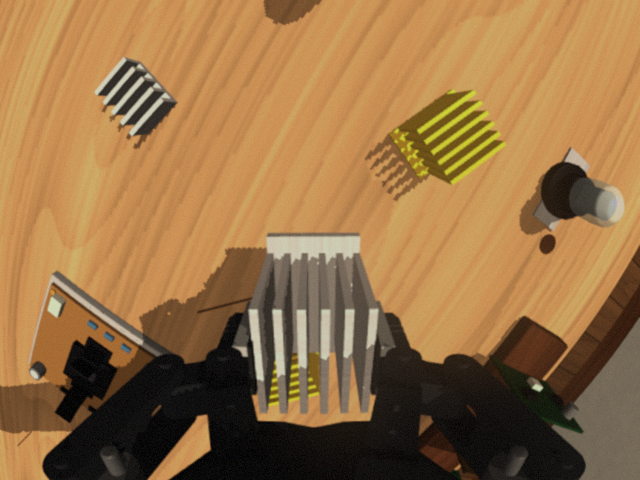

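The part is held upright between the pads. Lip edge is (268,235)–(359,235), fin far-top corners about (250,308) and (377,307), near-top corners about (264,411) and (372,411).

```bash
python3 - <<'E'
from h import *
from scipy.spatial.transform import Rotation as Ro
d=load("wrist2");R=cv2.Rodrigues(np.array(d["rvec"]))[0];print("cam",-R.T@np.array(d["tvec"]).ravel())
P=np.array([[-21.5,32,6],[21.5,32,6],[-21.5,24,60],[21.5,24,60],[-21.5,-24,60],[21.5,-24,60]],float)
uv=np.array([[268,235],[359,235],[250,308],[377,307],[264,411],[372,411]],float)
for n in (6,4):
  f=lambda p:(projf(d,Ro.from_euler("xz",[p[4],p[3]]).apply(P)+p[:3])[:n]-uv[:n]).ravel()
  r=least_squares(f,[619,106,122,.5,0],x_scale=[100,100,100,1,1]);print(r.x[:3].round(1),np.degrees(r.x[3:]).round(2),r.fun.reshape(-1,2).round(1).tolist())
E
```

```text
cam [577.99260972 177.36196358 286.95190209]
[619.2 105.1 118.3] [30.23  0.24] [[-1.1, 1.5], [1.1, -0.5], [0.2, 0.8], [1.6, -0.8], [-0.8, 0.5], [-1.4, -1.6]]
[618.7 104.6 116.1] [29.17  0.95] [[-0.9, 0.2], [0.5, -0.1], [0.5, -0.3], [-0.2, 0.2]]
```

Request:
apply_moves(commands=[[[-0.43,0,-0.27,0,0.51,0],[-0.41,0,-0.29,0,0.51,0],[-0.4,0,-0.3,0,0.51,0],[-0.39,0,-0.32,0,0.51,0],[-0.37,0,-0.34,0,0.51,0],[-0.36,0,-0.35,0,0.51,0],[-0.34,0,-0.37,0,0.51,0]]])

```text
clock: 5.53
eef_pos: [545.3, -15.2, 139.3]
tool_rot: [-1.563, 0.003, 0.19]
force: [0.3, 0.1, -2.1]
width: 42.4
```

Request:
apply_moves(commands=[[[-0.32,0,-0.38,0,0.51,0],[-0.3,0,-0.4,0,0.51,0],[-0.29,0,-0.41,0,0.51,0],[-0.27,0,-0.42,0,0.51,0],[-0.25,0,-0.44,0,0.51,0],[-0.23,0,-0.45,0,0.51,0],[-0.2,0,-0.45,0,0.51,0],[0,0,0,0,0,0]]])

```text
clock: 6.2
eef_pos: [463.3, -146.6, 132.8]
tool_rot: [-1.567, 0.022, -0.144]
force: [0.3, 0.3, -0.7]
width: 42.3
```

```bash
python3 plan.py 483 -140 120 -7 2
```

```text
clock 6.2 pos [ 463.3 -146.6  132.8] rot [-89.8   1.3  -8.3] F [ 0.3  0.3 -0.7] w 42.3 n 2
[0.23, 0.16, 0.12, -0.02, -0.13, -0.13]
[0.23, 0.16, 0.11, -0.02, -0.13, -0.13]
```

Request:
apply_moves(commands=[[[0.23,0.05,0.12,0,-0.13,-0.13],[0.23,0.05,0.12,0,-0.13,-0.13],[0,0,0,0,0,0]]])

```text
clock: 6.45
eef_pos: [483.7, -139.1, 127.0]
tool_rot: [-1.566, -0.001, -0.121]
force: [0.7, 0.8, -1.7]
width: 42.2
```

```bash
python3 plan.py 483 -140 125 -7 1;  python3 - <<'E'
from h import *
from cell import eyes
ims=[]
for n,(x,y,w,h) in(("wrist",(0,0,640,480)),("scene",(90,170,180,180)),("top",(370,190,130,150))):
    d=eyes.get_image(n);pickle.dump(d,open(n+"3.pkl","wb"));ims.append(d["image"][y:y+h,x:x+w,::-1])
cv2.imwrite("pics/w3.png",ims[0])
a=cv2.resize(ims[1],(400,400),interpolation=cv2.INTER_CUBIC);b=cv2.resize(ims[2],(390,450),interpolation=cv2.INTER_CUBIC)
o=np.zeros((450,790,3),np.uint8);o[:400,:400]=a;o[:,400:]=b;cv2.imwrite("pics/c3.png",o)
E
```

```text
clock 6.45 pos [ 483.7 -139.1  127. ] rot [-89.7  -0.1  -6.9] F [ 0.7  0.8 -1.7] w 42.2 n 1
[-0.01, 0.05, -0.02, -0.05, 0.02, 0.02]
```

View pics/w3.png

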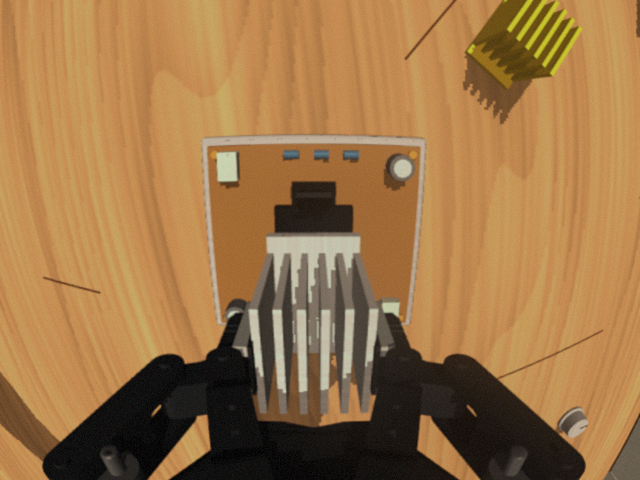

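View pics/c3.png

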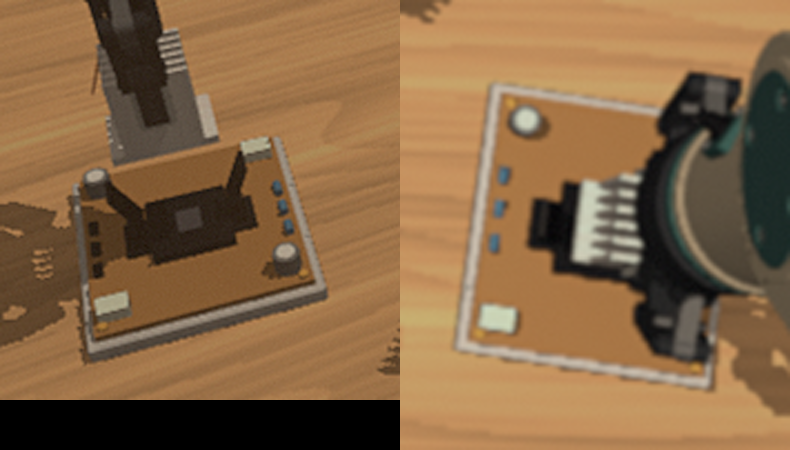

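The lips face the hooks. The wrist view shows module corners at (203,139), (425,138), (218,323) and (409,322), and the far hook at (314,195). I'll refine the seat from these and compare it with the part.

```bash
python3 - <<'E'
from h import *
from scipy.spatial.transform import Rotation as Ro
d=load("wrist3")
for Z in (17,):
  p,r=fitf(d,[[-80,75,Z],[80,75,Z],[-80,-75,Z],[80,-75,Z]],[[203,139],[425,138],[218,323],[409,322]],[483,-140,-.12]);print("module",p[:2].round(1),np.degrees(p[2]),r.round(1).tolist())
  p,r=fitf(d,[[-80,75,Z],[80,75,Z]],[[203,139],[425,138]],[483,-140,-.12]);print("module far edge",p[:2].round(1),np.degrees(p[2]),r.round(1).tolist())
P=np.array([[-21.5,32,6],[21.5,32,6],[-21.5,24,60],[21.5,24,60],[-21.5,-24,60],[21.5,-24,60]],float)
uv=np.array([[267,236],[360,235],[251,308],[377,307],[262,410],[370,411]],float)
for n in (6,4):
  f=lambda p:(projf(d,Ro.from_euler("xz",[p[4],p[3]]).apply(P)+p[:3])[:n]-uv[:n]).ravel()
  r=least_squares(f,[483,-140,100,-.12,0],x_scale=[100,100,100,1,1]);print(r.x[:3].round(1),np.degrees(r.x[3:]).round(2),r.fun.reshape(-1,2).round(1).tolist())
# hook separation check from scene image: far-side hook etc. skip
E
```

```text
module [ 483.7 -138.6] -6.840455999219992 [[-5.1, -3.2], [4.5, -2.5], [-2.9, 4.3], [3.7, 4.9]]
module far edge [ 484.  -140.8] -6.639008245532291 [[-4.7, 0.2], [4.7, 0.2]]
[ 483.5 -140.6   99.8] [-6.24  0.41] [[0.1, 0.3], [0.1, 0.3], [-0.7, 0.2], [1.2, -0.2], [-0.0, 0.8], [-0.9, -1.4]]
[ 483.4 -140.8   98.2] [-6.39  0.94] [[0.4, -0.1], [-0.4, 0.1], [-0.2, 0.1], [0.2, -0.0]]
```

Part centre (483.5, -140.5) agrees with the seat at (483.7, -139.5) and the yaw agrees within 1°, so I descend.

Request:
apply_moves(commands=[[[0,0.25,0,0,0,0],[0,0.25,0,0,0,0],[0,0.25,0,0,0,0],[0,0.2,0,0,0,0],[0,0,0,0,0,0]]])

```text
clock: 7.02
eef_pos: [481.9, -138.0, 85.3]
tool_rot: [-1.567, 0.001, -0.119]
force: [0.7, 0.6, -2.5]
width: 42.4
```

```bash
python3 plan.py 483.7 -139.7 80 -6.9 1
```

```text
clock 7.0167 pos [ 481.9 -138.    85.3] rot [-89.8   0.1  -6.8] F [ 0.7  0.6 -2.5] w 42.4 n 1
[0.05, 0.13, -0.04, -0.05, 0.02, -0.02]
```

Request:
apply_moves(commands=[[[0.05,0.15,-0.04,-0.05,0,0],[0,0.15,0,0,0,0],[0,0.1,0,0,0,0],[0,0,0,0,0,0]]])

```text
clock: 7.35
eef_pos: [484.1, -139.4, 67.1]
tool_rot: [-1.571, 0.002, -0.118]
force: [-0.0, 0.5, -0.4]
width: 42.6
```

```bash
python3 plan.py 483.7 -139.7 55 -6.9 1
```

```text
clock 7.35 pos [ 484.1 -139.4   67.1] rot [-90.    0.1  -6.8] F [-0.   0.5 -0.4] w 42.6 n 1
[-0.01, 0.3, -0.01, 0.0, 0.03, -0.02]
```

Request:
apply_moves(commands=[[[0,0.15,0,0,0,0],[0,0.15,0,0,0,0],[0,0.1,0,0,0,0]]])

```text
clock: 7.6
eef_pos: [486.3, -140.0, 52.1]
tool_rot: [-1.572, -0.003, -0.119]
force: [0.7, -0.3, -5.4]
width: 41.9
```

Request:
apply_moves(commands=[[[0,0.1,0,0,0,0],[0,0.1,0,0,0,0]]])

```text
clock: 7.77
eef_pos: [486.5, -140.3, 49.2]
tool_rot: [-1.575, -0.004, -0.118]
force: [-15.8, 6.0, 89.0]
width: 42.5
```

Request:
apply_moves(commands=[[[0,0,0,0,0,0],[0,0,0,0,0,0]]])

```text
clock: 7.93
eef_pos: [486.7, -140.3, 51.2]
tool_rot: [-1.576, -0.007, -0.118]
force: [2.4, -1.6, -18.1]
width: 42.3
```

```bash
python3 plan.py 483.7 -139.7 51 -6.9 1; python3 - <<'E'
from h import *
from cell import eyes
ims=[]
for n,(x,y,w,h) in(("scene",(110,190,135,135)),("wrist",(180,120,260,300))):
    d=eyes.get_image(n);pickle.dump(d,open(n+"4.pkl","wb"));ims.append(d["image"][y:y+h,x:x+w,::-1])
o=np.zeros((450,790,3),np.uint8);o[:400,:400]=cv2.resize(ims[0],(400,400),interpolation=cv2.INTER_CUBIC);o[:,400:]=cv2.resize(ims[1],(390,450));cv2.imwrite("pics/c4.png",o)
E
```

```text
clock 7.9333 pos [ 486.7 -140.3   51.2] rot [-90.3  -0.4  -6.8] F [  2.4  -1.6 -18.1] w 42.3 n 1
[-0.08, 0.0, 0.01, 0.06, 0.03, 0.08]
```

View pics/c4.png

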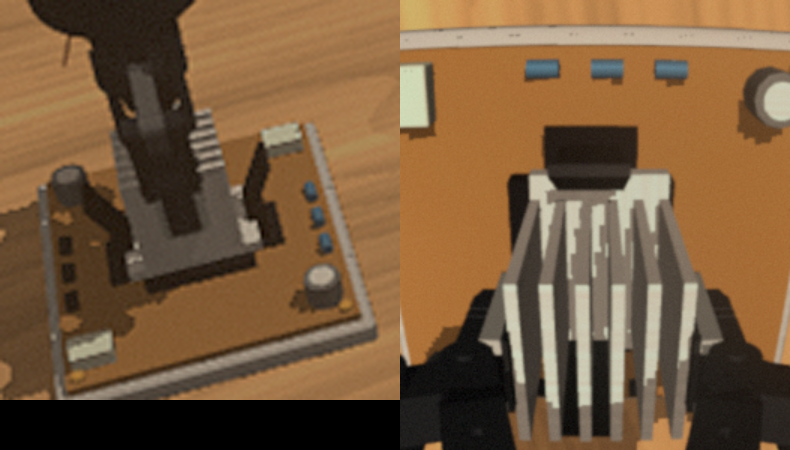

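The foot is seated with both hooks over the lips. The -18 N pull also shows that it is latched. I open the jaws next.

Request:
apply_moves(commands=[[[0,0.02,0,0,0,0],[0,0,0,0,0,0],[0,0,0,0,0,0],[0,0,0,0,0,0],[0,0,0,0,0,0],[0,0,0,0,0,0],[0,0,0,0,0,0],[0,0,0,0,0,0]]], claw=85)

```text
clock: 8.7
eef_pos: [486.8, -140.6, 48.9]
tool_rot: [-1.575, -0.005, -0.119]
force: [0.3, -0.3, 0.8]
width: 84.9
```

```bash
python3 plan.py 484.5 -140 90 -6.9 3
```

```text
clock 8.7 pos [ 486.8 -140.6   48.9] rot [-90.3  -0.3  -6.8] F [ 0.3 -0.3  0.8] w 84.9 n 3
[-0.02, -0.34, 0.0, 0.02, 0.01, 0.02]
[-0.02, -0.34, 0.0, 0.02, 0.01, 0.02]
[-0.02, -0.34, 0.0, 0.02, 0.01, 0.02]
```

Request:
apply_moves(commands=[[[0,-0.35,0,0,0,0],[0,-0.4,0,0,0,0],[0,-0.5,0,0,0,0],[0,-0.6,0,0,0,0],[0,-0.7,0,0,0,0],[0,-0.5,0,0,0,0],[0,-0.2,0,0,0,0],[0,0,0,0,0,0]]])

```text
clock: 9.37
eef_pos: [484.8, -139.4, 183.1]
tool_rot: [-1.575, -0.0, -0.118]
force: [0.6, -0.8, -1.2]
width: 84.9
```

```bash
python3 - <<'E'
from h import *
from cell import eyes
ims=[]
for n,(x,y,w,h) in(("scene",(110,190,135,135)),("wrist",(180,100,260,300))):
    d=eyes.get_image(n);pickle.dump(d,open(n+"5.pkl","wb"));ims.append(d["image"][y:y+h,x:x+w,::-1])
o=np.zeros((450,790,3),np.uint8);o[:400,:400]=cv2.resize(ims[0],(400,400),interpolation=cv2.INTER_CUBIC);o[:,400:]=cv2.resize(ims[1],(390,450));cv2.imwrite("pics/c5.png",o)
E
```

```text
(no output)
```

View pics/c5.png

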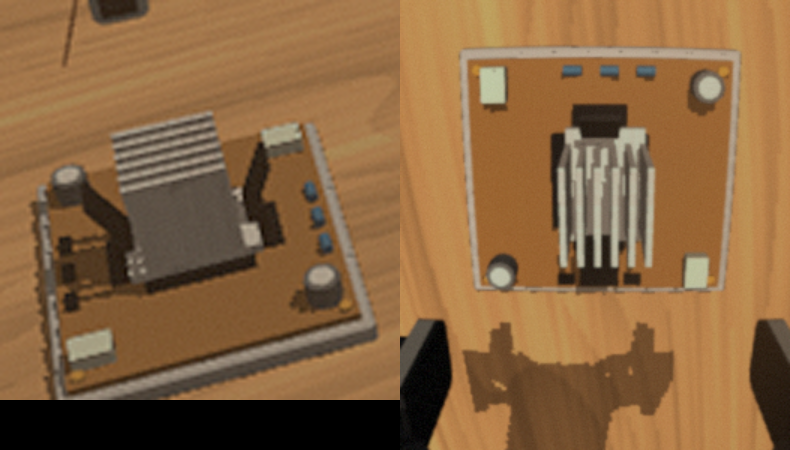

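The sink stands free, with both hooks over the lips. I'll overlay the ideal home pose on the scene image to check height and level.

```bash
python3 - <<'E'
from h import *
d=load("scene5");k=5;x0,y0=125,205
im=cv2.resize(d["image"][y0:y0+95,x0:x0+115,::-1],None,fx=k,fy=k,interpolation=cv2.INTER_CUBIC)
c,s=np.cos(np.radians(-6.8)),np.sin(np.radians(-6.8))
def box(hx,hy,z0,z1,col,dx):
    P=np.array([[a*hx+dx,b*hy,z]for z in(z0,z1)for a,b in((-1,-1),(1,-1),(1,1),(-1,1))],float)
    W=np.c_[483.7+c*P[:,0]-s*P[:,1],-139.7+s*P[:,0]+c*P[:,1],P[:,2]]
    u=((proj(d,W)-[x0,y0]+.5)*k).astype(int)
    for i in range(4):
        for a,b in((i,(i+1)%4),(i+4,(i+1)%4+4),(i,i+4)):cv2.line(im,u[a].tolist(),u[b].tolist(),col,1)
box(21.5,32,25,31,(0,0,255),3);box(21.5,24,31,85,(0,255,0),3)
cv2.imwrite("pics/o5.png",im)
E
```

```text
(no output)
```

View pics/o5.png

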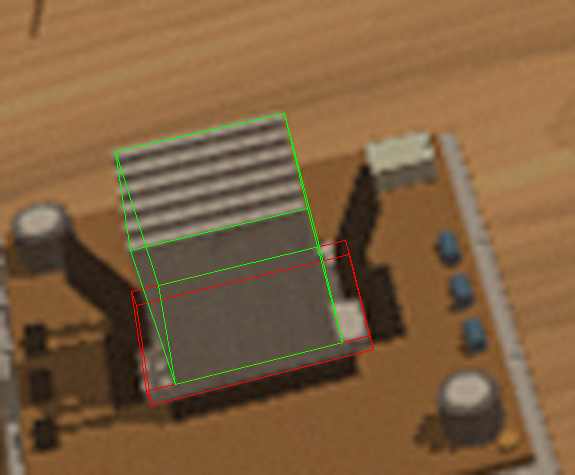

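The overlay of the ideal seated pose matches the part's top corners at (116,152) and (284,113) and its foot edge at (151,404)–(372,348), so it is home and level.

```bash
python3 -c "
from cell import readout,finish_job
s=readout.read_state();print(s['clock'],s['eef_pos'],s['force']);print(finish_job())"
```

```text
9.4667 [ 483.7043029  -139.1733371   181.26280075] [-1.19264553 -1.61344434  0.45573548]
the job is handed in; nothing more can be done
None
```

The tall grey heatsink is clipped into the bracket with both hooks over its lips. I let go of it, backed the arm off and handed the job in at 9.5 s of the 45 s allowed. No verdict was reported.

- **Pick and carry:** I gripped it across the outer fins (42 to 43 mm opening). I held it over the seat with its underside about 75 mm above it and its centre within about 1 mm, then pushed it straight down.
- **Latch check:** Before release, the arm pulled upward and the hooks held the part down with about 18 N.
- **Seating check:** After release, a drawing of the ideal seated pose laid over the scene picture matched the part by eye. That shows it fully down, level and facing the hooks, about 3 mm off centre along the free x direction.
- **Not as smooth as planned:** The wrist force reached 89 N when the part bottomed out. That is below the 120 N limit but more than was needed.
- **Not checked at the end:** I took no final picture of the low heatsink and the tube. The arm never came near either one.

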